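Load the microscope's filter changer

TASK

First take the amber light shield by its handle and hang it by the bar across both prongs of the hook stand. Then push the changer's sprung plunger all the way down to its stop, take out the blank plate that it ejects and lay it flat in the grey tray. Push every filter slider on the bench (two to four of them) fully home, tab up, into the bay of its own width, until its shoulder meets the changer's face, and leave the other things on the bench where they stand.

Things in the scene. Friction and masses are not known exactly. Their poses are not given: they have to be found in the camera images.
- changer: Filter changer, a fixed grey unit with a clear top, 100 deep (x) x 370 wide (y). Origin: centre of its underside on the bench; its x axis points into the bays, away from the robot. Its front face (x = -50 mm) looks at the robot and has four level slots (bays), the widest (for 42 mm) at y = +88 mm; clear top at 62 mm height, its +y end block at 78 mm.
- plunger (a joint): Sprung eject plunger on the changer's +y end block, pressed straight down: 0 = up, 0.030 m = hard stop. Spring 3 N at first, 11 N at the bottom, damped; it springs back. It drives a brass ejector in the widest bay forward by 1.25 x its travel: a full stroke leaves the plate in that bay about 34 mm out of the face.
- plunger_top (a point): Centre of the plunger's black cap top (28 mm across), at 123 mm height when up; moves with it.
- blank: Blank plate, plain steel, 70 (x) x 42 (y) x 6 thick, no tab. Origin: centre of its underside, x along its length. At the start it lies in the widest bay, its front edge about flush with the face, so that it cannot be gripped; after ejection it can be gripped across its 42 mm width.
- bay_42 (a point): Mouth of the bay for the 42 mm slider: the middle of the mouth's lower edge on the changer's face, 40 mm above the bench; x points into the bay. Slot 46 wide, 10 high, 72 deep.
- bay_34 (a point): Mouth of the bay for the 34 mm slider: the middle of the mouth's lower edge on the changer's face, 40 mm above the bench; x points into the bay. Slot 38 wide, 10 high, 72 deep.
- bay_26 (a point): Mouth of the bay for the 26 mm slider: the middle of the mouth's lower edge on the changer's face, 40 mm above the bench; x points into the bay. Slot 30 wide, 10 high, 72 deep.
- bay_18 (a point): Mouth of the bay for the 18 mm slider: the middle of the mouth's lower edge on the changer's face, 40 mm above the bench; x points into the bay. Slot 22 wide, 10 high, 72 deep.
- slider_42: Filter slider with a 42 mm wide blade (aluminium, 80 g), may be absent. Lies flat, tab up. Origin: underside, middle of the shoulder's front face, which stops on the changer's face. Blade along +x from there, 70 long, 6 thick, round nose. Shoulder 5 thick, 54 wide, 16 high. Black grip tab: centre at x = -30 mm, 20 long (x), 10 thick (y), up to 36 mm above the underside.
- slider_34: Filter slider with a 34 mm wide blade (aluminium, 80 g), may be absent. Lies flat, tab up. Origin: underside, middle of the shoulder's front face, which stops on the changer's face. Blade along +x from there, 70 long, 6 thick, round nose. Shoulder 5 thick, 46 wide, 16 high. Black grip tab: centre at x = -30 mm, 20 long (x), 10 thick (y), up to 36 mm above the underside.
- slider_26: Filter slider with a 26 mm wide blade (aluminium, 80 g), may be absent. Lies flat, tab up. Origin: underside, middle of the shoulder's front face, which stops on the changer's face. Blade along +x from there, 70 long, 6 thick, round nose. Shoulder 5 thick, 38 wide, 16 high. Black grip tab: centre at x = -30 mm, 20 long (x), 10 thick (y), up to 36 mm above the underside.
- slider_18: Filter slider with a 18 mm wide blade (aluminium, 80 g), may be absent. Lies flat, tab up. Origin: underside, middle of the shoulder's front face, which stops on the changer's face. Blade along +x from there, 70 long, 6 thick, round nose. Shoulder 5 thick, 30 wide, 16 high. Black grip tab: centre at x = -30 mm, 20 long (x), 10 thick (y), up to 36 mm above the underside.
- shield: Amber light shield, 400 g: upright sheet 130 wide (y), 5 thick (x), on a steel foot 70 (x) x 130 (y) x 8; 100 high without the handle. Origin: centre of its underside.
- shield_bar (a point): Middle of the shield's handle bar: round steel, 10 mm thick, level along the shield's y, 150 mm above its underside, held at its ends (y = +-60 mm) by uprights to the sheet, 45 mm clear below the bar.
- hookstand: Fixed hook stand, origin at the centre of its underside, base 120 x 130 x 12, post 208 high. Two round prongs (8 mm thick, at y = +-38 mm) run from the post along -x, 200 mm above the bench, dip to a trough 80 mm from the post and turn up at the tips (104 mm out, top at 216 mm).
- hook_rest (a point): Where the middle of the shield's bar lies when it hangs: midway between the prongs in the trough, 201 mm above the bench, axes as the stand. Either face of the shield may look out.
- tray_in (a point): Centre of the inner floor (4 mm above the bench) of the fixed grey open tray, 140 (x) x 150 (y) outside, walls 4 thick, 22 high.
- slide_box: Bystander: closed slide box, 85 x 60 x 30, blue plastic, lying behind the changer. Origin: centre of its underside.
- oil_bottle: Bystander: small bottle, 28 across, 60 tall. Origin: centre of its underside.
- petri: Bystander: clear round dish, 50 across, 15 high. Origin: centre of its underside.
- objective: Bystander: brass microscope objective standing on end, 28 across, 45 tall. Origin: centre of its underside.
- wellplate: Bystander: white six-well plate, 86 x 128 x 18. Origin: centre of its underside.
- lens_cap: Bystander: black round cap, 44 across, 10 high. Origin: centre of its underside.
There are look-alikes about, which are no part of the job. What is shaped like the slider_34 but turquoise or yellow is not meant.

How it is judged:
On the way, in this order (a step that is already met when the one before it is completed fails the run):
1. the shield hangs by its bar on both prongs (x of shield_bar in the frame of hook_rest between -0.015 and 0.015 m and y of shield_bar in the frame of hook_rest between -0.025 and 0.025 m and z of shield_bar in the frame of hook_rest between -0.008 and 0.01 m and angle between shield's own z axis and vertical below 0.2 rad and linear speed of shield below 0.05 m/s and contact force between the fingers and shield below 0.1 N), for 0.2 s.
2. the plunger is pushed fully down (at least 27 of 30 mm) (value of joint plunger above 0.027 m), for 0.1 s.
At the end, for the whole second after the job is handed in: The shield hangs on both prongs, bar within 15 mm of the trough, upright and still; the plunger is up; the blank plate lies flat on the tray's floor; each slider that is present is in the bay of its width, straight, shoulder within 4 mm of the face; all is released and at rest (x of shield_bar in the frame of hook_rest between -0.015 and 0.015 m and y of shield_bar in the frame of hook_rest between -0.025 and 0.025 m and z of shield_bar in the frame of hook_rest between -0.008 and 0.01 m and angle between shield's own z axis and vertical below 0.2 rad and linear speed of shield below 0.05 m/s and x of blank in the frame of tray_in between -0.062 and 0.062 m and y of blank in the frame of tray_in between -0.067 and 0.067 m and z of blank in the frame of tray_in below 0.006 m and angle between blank's own z axis and vertical below 0.1 rad and linear speed of each of blank, slider_42, slider_34, slider_26, slider_18 below 0.02 m/s and x of slider_42 in the frame of bay_42 between -0.004 and 0.004 m and y of slider_42 in the frame of bay_42 between -0.005 and 0.005 m and z of slider_42 in the frame of bay_42 between -0.003 and 0.006 m and angle between the x axis of slider_42 and the x axis of bay_42, either way round below 0.1 rad and x of slider_34 in the frame of bay_34 between -0.004 and 0.004 m and y of slider_34 in the frame of bay_34 between -0.005 and 0.005 m and z of slider_34 in the frame of bay_34 between -0.003 and 0.006 m and angle between the x axis of slider_34 and the x axis of bay_34, either way round below 0.1 rad and x of slider_26 in the frame of bay_26 between -0.004 and 0.004 m and y of slider_26 in the frame of bay_26 between -0.005 and 0.005 m and z of slider_26 in the frame of bay_26 between -0.003 and 0.006 m and angle between the x axis of slider_26 and the x axis of bay_26, either way round below 0.1 rad and x of slider_18 in the frame of bay_18 between -0.004 and 0.004 m and y of slider_18 in the frame of bay_18 between -0.005 and 0.005 m and z of slider_18 in the frame of bay_18 between -0.003 and 0.006 m and angle between the x axis of slider_18 and the x axis of bay_18, either way round below 0.1 rad and value of joint plunger below 0.003 m); the robot touches nothing.
It fails at once if a bystander is moved more than 6 cm (distance of any of slide_box, oil_bottle, petri, objective, wellplate, lens_cap from where it was at the start of the episode above 0.06 m).
Of slider_42, slider_34, slider_26, slider_18 only 2 to 4 are there at a start; the rules pass over those that are not, and their reading is None.
At some moment in a run one of slider_42, slider_34, slider_26, slider_18 may be knocked a few centimetres aside while the robot is not near it.
Once in a run the grip may slacken for a moment while it holds something.
It also fails if it takes over 210 s, if anything falls off the work surface, if the arm or the gripper's body presses on something with over 40 N, if the wrist force passes 120 N, or if a joint passes its speed limit or range.

ROBOT

A 7-joint arm with a two-finger parallel gripper is mounted at the origin on the work surface. World frame = base frame: x ahead of the robot, y to its left, z up, the work surface at z = 0. Lengths are in m, angles in rad, forces in N, time in s.
With the tool pointing down it reaches from about 0.4 to 0.85 m from the base axis. Payload 10.4 kg.
Tool frame: the origin (TCP) lies between the finger pads; the fingertips stand ctrl.tip_extent ahead of it and the grasp point (between the pads) lies 6 mm ahead of it (ctrl.tip_extent is the distance from the TCP to the fingertips, in m); z points along the fingers, y is the line along which they close (so a half turn about z gives the same grasp; the last joint's range is limited). The gripper opens to 85 mm and grips with 20 to 120 N. Pads are 22 mm wide; open, the fingers measure 114 mm over their backs; the gripper's body (76 mm by 85 mm) begins 54 mm behind the grasp point. The pads swing forward as they close: fully open they stand 13 mm farther back than shut.
Start: joints at [1.219, 0.332, -0.065, 1.46, 0.022, 1.35, -0.088], TCP at [0.202, -0.592, 0.256] pointing down, gripper open.
Joint ranges: [-2.6, 2.6], [-0.5, 2.12], [-1.47, 1.34], [0.16, 2.42], [-1.27, 4.41], [0.06, 2.06], [-2.6, 2.6]. Speed limits (rad/s): [2.22, 2.22, 2.79, 2.79, 3.14, 3.14, 3.14].

INTERFACE

Orientations are given as a unit quaternion [w, x, y, z].
In Python, from rig import ctrl, solver, readout, imaging, order gives the robot as it stands. Calls block until the motion is done:
- ctrl.reach(position, orientation): joint-space move of the TCP to a pose.
- ctrl.move_straight(position, rot=None, feed=0.15): straight line of the TCP; rot=None keeps the orientation; feed is the mean speed in m/s.
- ctrl.move_j(angles): joint-space move.
- ctrl.open_gripper() and ctrl.close(strength=None): open the fingers fully, or close them until they stop; strength is the grip in N (None keeps the last).
- ctrl.pause(seconds).
- solver.ik(position, orientation): joint angles nearest the present ones, or None.
- readout.sense(): the state.
- imaging.grab_frame(name): name is "scene" or "side" or "wrist"; returns a dict with "img" (400x640x3 uint8, red, green, blue), "mtx" (3x3 intrinsics, pixels), "k1" (the pictures are not rectified: a ray, as slopes to the right and down, at radius r is drawn at 1 + k1 r^2 times it, then the intrinsics apply), "R" (3x3) and "t" (3): a world point X has camera coordinates R X + t; the wrist camera has in their place "T_tool_cam" (4x4, takes a point from camera to tool coordinates, whose origin is the TCP and whose axes are the flange's). Camera axes: x right, y down, z forward; pixel columns grow to the right and rows downward; lengths in m; the calibration is good to about 2 mm. A picture is of the moment at which its call begins: read the wrist's pose just before it. There is no depth.
A pose or a line that the arm cannot do raises ctrl.Unreachable and nothing moves.
- order.job_done(): hands the job in; it is judged then, once.
The state is a dict: "time_s": time; "joint_pos": joint angles; "qvel": joint speeds; "tau": joint torques, N m; "tcp_pos": TCP position; "tool_rot": TCP orientation; "ft_force": force on the tool from outside, world axes, zero at the start; "torque": the same for the moment, N m; "finger_gap": finger opening in m; "grasp_force": force on a finger pad.
Only numpy, scipy, OpenCV 4.12 (cv2) and the standard library are available. Lean on these libraries where they do the work, as an engineer would, in place of code of your own. Each camera call takes 0.05 s, during which the arm holds its last target. There are 200 camera calls.

## Working session

There is one attempt and no reset: what is moved stays moved. The work goes in short steps, each a Python script; the robot and the scene stay as the last script left them, time stands still between calls to the robot, and variables do not carry over. Pictures are saved under pics/ and viewed, at most 14 in all, crops included, and the job is handed in when it is done.

```bash
ls; mkdir -p pics
cat > h.py <<'E'
import numpy as np, cv2
from rig import ctrl, solver, readout, imaging, order
from scipy.spatial.transform import Rotation as Ro
def grab(n):
    s=readout.sense(); f=imaging.grab_frame(n)
    if 'R' not in f or f['R'] is None:
        q=s['tool_rot']; T=np.eye(4); T[:3,:3]=Ro.from_quat(np.r_[q[1:],q[0]]).as_matrix(); T[:3,3]=s['tcp_pos']
        C=np.linalg.inv(T@np.array(f['T_tool_cam'])); f['R'],f['t']=C[:3,:3],C[:3,3]
    f['R']=np.array(f['R']);f['t']=np.array(f['t']);f['mtx']=np.array(f['mtx'],float)
    return f
def rays(f,uv):
    uv=np.atleast_2d(np.array(uv,float)); K=f['mtx']
    d=np.c_[(uv[:,0]-K[0,2])/K[0,0],(uv[:,1]-K[1,2])/K[1,1]]; x=d.copy()
    for _ in range(20): x=d/(1+f['k1']*(x**2).sum(1,keepdims=True))
    return -f['R'].T@f['t'], np.c_[x,np.ones(len(x))]@f['R']
def onplane(f,uv,z):
    c,d=rays(f,uv); return c+d*((z-c[2])/d[:,2])[:,None]
def proj(f,X):
    p=np.atleast_2d(X)@f['R'].T+f['t']; x=p[:,:2]/p[:,2:]; x=x*(1+f['k1']*(x**2).sum(1,keepdims=True))
    return x*[f['mtx'][0,0],f['mtx'][1,1]]+[f['mtx'][0,2],f['mtx'][1,2]]
def tri(fs,uvs):
    A=np.zeros((3,3));b=np.zeros(3)
    for f,uv in zip(fs,uvs):
        c,d=rays(f,uv); d=d[0]/np.linalg.norm(d[0]); P=np.eye(3)-np.outer(d,d); A+=P;b+=P@c
    return np.linalg.solve(A,b)
def save(f,name,crop=None,scale=1.25):
    im=f['img'][...,::-1]
    if crop: u0,v0,u1,v1=crop; im=im[v0:v1,u0:u1]
    cv2.imwrite(f'pics/{name}.png',cv2.resize(im,None,fx=scale,fy=scale,interpolation=cv2.INTER_CUBIC))
def down(yaw): # tool z down; tool y axis along world angle yaw
    y=np.array([np.cos(yaw),np.sin(yaw),0]); z=np.array([0,0,-1.]); x=np.cross(y,z)
    q=Ro.from_matrix(np.c_[x,y,z]).as_quat(); return np.r_[q[3],q[:3]]
E
python3 - <<'E'
from h import *
import pickle
for n in ('scene','side','wrist'):
    f=grab(n); save(f,n+'0'); pickle.dump(f,open(n+'0.pkl','wb'))
    print(n,-f['R'].T@f['t'],f['R'][2],f['mtx'][0,0],f['k1'])
s=readout.sense();print(s,ctrl.tip_extent)
E
```

```text
pics
scene [1.067918   0.66670609 0.83158451] [-0.49540222 -0.59923487 -0.62888331] 478.8642820831534 -0.1270755823356627
side [-0.37816021  0.94721956  0.90963144] [ 0.60596208 -0.62113672 -0.49699007] 519.5846584650874 -0.010797941370888336
wrist [ 0.26542977 -0.56970672  0.37372924] [-0.25605249 -0.08588138 -0.96284033] 338.2133994821733 -0.05957464437024183
{'time_s': 0.15, 'joint_pos': array([ 1.21943684,  0.33270159, -0.06470241,  1.46074328,  0.02156184,
        1.34990944, -0.088501  ]), 'qvel': array([-8.49043055e-04, -2.04876175e-03,  4.74799245e-05, -2.70635579e-03,
       -5.89000997e-04, -2.13101674e-03,  2.10640145e-04]), 'tau': array([ 9.76370357e-04, -6.25823450e+01,  4.94848809e-02, -3.91853929e+01,
        1.63149886e-02,  7.57812493e-03,  4.01785178e-05]), 'tcp_pos': array([ 0.20172281, -0.59127676,  0.25571681]), 'tool_rot': array([-5.26400492e-04,  9.86519109e-01,  1.63645234e-01, -9.18028934e-05]), 'ft_force': array([ 0.11544495, -0.62487145, -0.19568478]), 'torque': array([-0.04515228,  0.01229492,  0.00107413]), 'grasp_force': 0.0, 'finger_gap': 0.08566071882569018} 0.025
```

View pics/scene0.png

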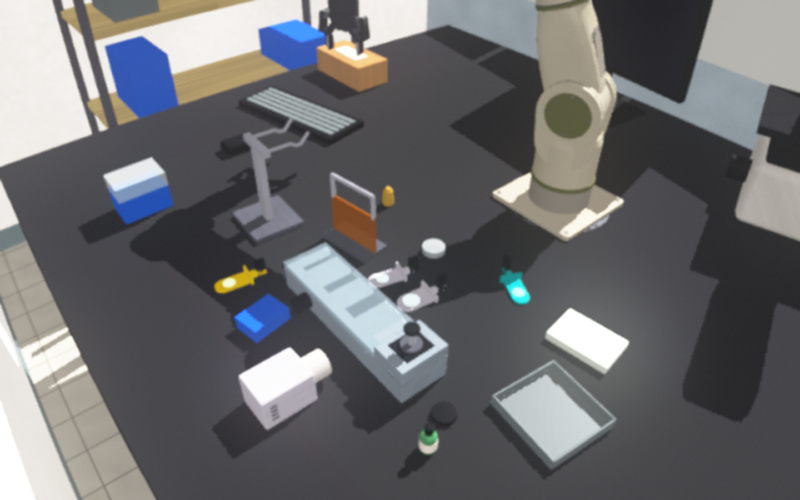

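View pics/side0.png

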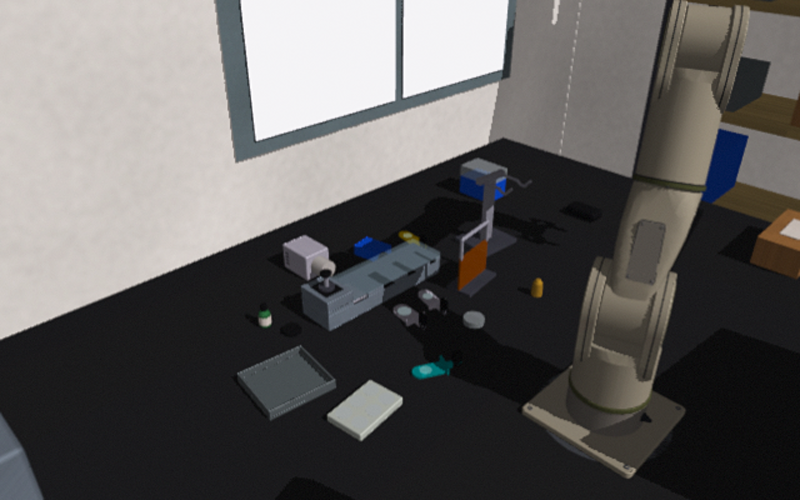

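The scene view shows two grey sliders at (390,276) and (418,298) in front of the changer. It also shows the shield at (355,215), the hook stand at (265,180), the plunger cap at (411,327) and the tray at (553,413). The yellow and turquoise ones are look-alikes. The side view agrees. I'll triangulate roughly.

Run:
```python
from h import *
import pickle
np.set_printoptions(precision=4,suppress=True)
a=pickle.load(open('scene0.pkl','rb'));b=pickle.load(open('side0.pkl','rb'))
P={'plunger':((411,326),(326,272)),'bar_a':((332,178),(487,223)),'bar_b':((375,194),(461,239)),'bar_mid?':((353,186),(474,231)),
'posttop':((258,142),(491,175)),'bottle':((429,430),(265,308)),'tabTurq':((515,287),(432,369))}
for k,(p,q) in P.items():
    X=tri([a,b],[np.array(p)/1.25,np.array(q)/1.25]); print(k,X,(proj(a,X)*1.25-p).round(1),(proj(b,X)*1.25-q).round(1))
def pl(n,f,l,z): print(n,onplane(f,np.array(l)/1.25,z).round(3).tolist())
pl('tray rim',a,[(493,402),(555,363),(614,418),(552,465)],.022)
pl('tray rim side',b,[(237,380),(300,347),(335,383),(271,416)],.022)
pl('sliders',a,[(377,279),(410,299)],.006); pl('sliders side',b,[(430,297),(403,313)],.006)
pl('prong tips',a,[(291,122),(307,135)],.214)
pl('standbase',a,[(233,217),(280,199),(302,224),(255,240)],.012)
pl('changer face top -y corner,+y',a,[(325,244),(446,346)],.062)
pl('changer back',a,[(284,264)],.062)
pl('plate box petri lenscap objective',a,[(588,340),(433,246),(443,412),(389,203)],.01)
```

```text
plunger [0.6251 0.1736 0.1213] [[-0.1 -0.2]] [[-0.1  0.1]]
bar_a [ 0.4903 -0.2411  0.1429] [[-0.4 -1.1]] [[-0.4  0.8]]
bar_b [ 0.4704 -0.1168  0.1559] [[0.1 0.2]] [[ 0.1 -0.1]]
bar_mid? [ 0.4807 -0.1779  0.1492] [[-0.1 -0.4]] [[-0.2  0.3]]
posttop [ 0.5852 -0.3724  0.2062] [[-0.2 -0.6]] [[-0.2  0.5]]
bottle [0.697  0.3006 0.0468] [[-0.7 -1.3]] [[-0.7  0.7]]
tabTurq [0.3194 0.1448 0.0032] [[-0.1 -0.2]] [[-0.1  0.1]]
tray rim [[0.57, 0.319, 0.022], [0.428, 0.332, 0.022], [0.444, 0.469, 0.022], [0.586, 0.457, 0.022]]
tray rim side [[0.56, 0.465, 0.022], [0.555, 0.31, 0.022], [0.414, 0.331, 0.022], [0.429, 0.475, 0.022]]
sliders [[0.522, -0.048, 0.006], [0.508, 0.038, 0.006]]
sliders side [[0.502, -0.048, 0.006], [0.502, 0.047, 0.006]]
prong tips [[0.492, -0.389, 0.214], [0.497, -0.316, 0.214]]
standbase [[0.654, -0.42, 0.012], [0.532, -0.413, 0.012], [0.544, -0.295, 0.012], [0.656, -0.312, 0.012]]
changer face top -y corner,+y [[0.576, -0.149, 0.062], [0.573, 0.205, 0.062]]
changer back [[0.674, -0.149, 0.062]]
plate box petri lenscap objective [[0.328, 0.333, 0.01], [0.366, -0.051, 0.01], [0.64, 0.275, 0.01], [0.339, -0.236, 0.01]]
```

View pics/wrist0.png

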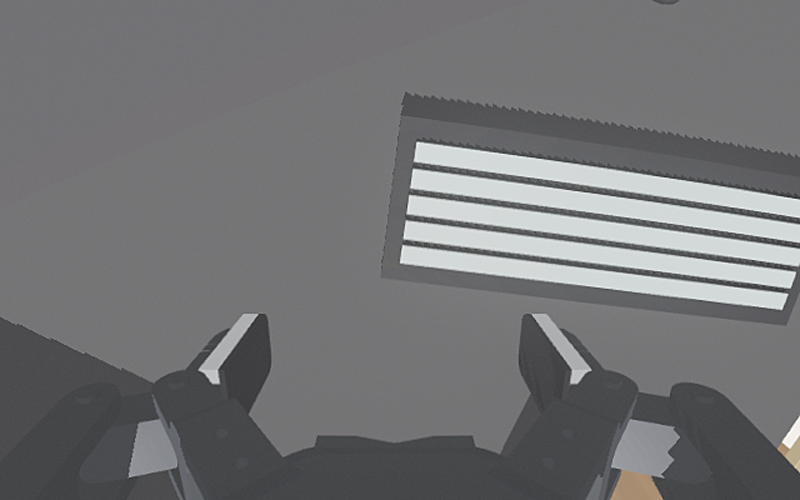

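The wrist picture shows the keyboard and the fingers at (250,350) and (540,350), and the camera looks ahead of the tool. Next I'll take wrist views over the shield, stand and changer.

```bash
cat > look.py <<'E'
from h import *
import pickle,sys
def look(tag,poses,yaw=-np.pi/2):
    ims=[]
    for i,p in enumerate(poses):
        try: ctrl.reach(p,down(yaw))
        except ctrl.Unreachable as e: print('unreach',p); continue
        ctrl.pause(.3); f=grab('wrist'); pickle.dump(f,open(f'{tag}{i}.pkl','wb')); ims.append(f['img'][...,::-1])
    return ims
E
python3 - <<'E'
from look import *
for tag,ps in (('st',[(.5,-.30,.42),(.42,-.22,.42)]),('ch',[(.52,-.05,.36),(.52,.10,.36)]),('tr',[(.5,.3,.42)])):
    ims=look(tag,ps)
    m=np.vstack(ims); cv2.imwrite(f'pics/{tag}.png',cv2.resize(m,None,fx=.75 if len(ims)>1 else 1,fy=.75 if len(ims)>1 else 1,interpolation=cv2.INTER_AREA))
print(readout.sense()['time_s'])
E
```

```text
6.4
```

View pics/st.png

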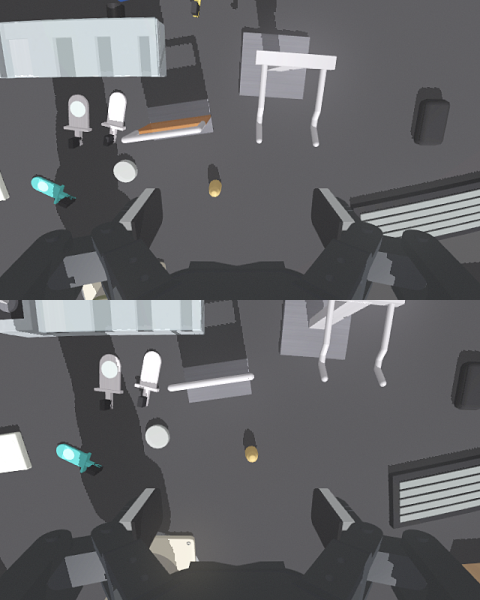

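View pics/ch.png

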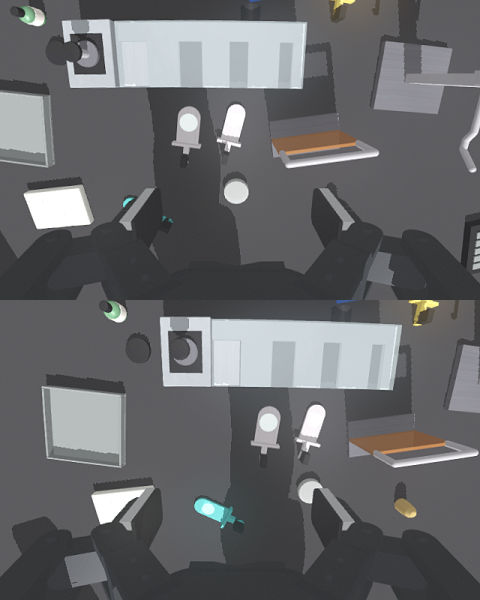

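The st views show the bar at about (167,135) in view 0 and (212,383) in view 1. The prongs end at (259,141) and (316,144) in view 0. The ch views show two grey sliders, one wide at (188,125) and one narrow at (235,120), plus the four bays. Next I'll measure the bar and prongs from the masks.

Run:
```python
from h import *
import pickle
np.set_printoptions(precision=4,suppress=True)
L=lambda n:pickle.load(open(n+'.pkl','rb'))
s0,s1,c0,c1=[L(n) for n in('st0','st1','ch0','ch1')]
def white(f,box,thr=150):
    im=f['img'].astype(int); m=((im.min(2)>thr)&(im.max(2)-im.min(2)<25)).astype(np.uint8)
    M=np.zeros_like(m);u0,v0,u1,v1=box;M[v0:v1,u0:u1]=m[v0:v1,u0:u1];return M
def biggest(m):
    n,l,s,_=cv2.connectedComponentsWithStats(m); return (l==1+s[1:,4].argmax())
for nm,f,box in(('s0',s0,(155,160,290,195)),('s1',s1,(215,90,345,130))):
  for thr in(130,170):
    m=biggest(white(f,box,thr)); v,u=np.nonzero(m)
    print(nm,thr,u.min(),u.max(),[(c,v[u==c].min(),v[u==c].max()) for c in range(u.min(),u.max(),10)])
for nm,f,box in(('s0',s0,(330,60,460,200)),('s1',s1,(400,0,560,130))):
    m=biggest(white(f,box,130)); v,u=np.nonzero(m)
    for r in range(v.min(),v.max()+1,8):
        cs=u[v==r]; g=np.split(cs,np.nonzero(np.diff(cs)>3)[0]+1); print(nm,r,[(x[0],x[-1]) for x in g])
A=np.hstack([cv2.resize(s0['img'][50:210,150:470],None,fx=1.25,fy=1.25),cv2.resize(s1['img'][0:160,210:530],None,fx=1.25,fy=1.25)])[...,::-1]
cv2.imwrite('pics/z1.png',A)
```

```text
s0 130 162 283 [(162, np.int64(184), np.int64(188)), (172, np.int64(179), np.int64(189)), (182, np.int64(174), np.int64(188)), (192, np.int64(179), np.int64(187)), (202, np.int64(178), np.int64(185)), (212, np.int64(176), np.int64(185)), (222, np.int64(174), np.int64(184)), (232, np.int64(173), np.int64(182)), (242, np.int64(172), np.int64(181)), (252, np.int64(170), np.int64(179)), (262, np.int64(169), np.int64(177)), (272, np.int64(162), np.int64(177)), (282, np.int64(163), np.int64(176))]
s0 170 162 268 [(162, np.int64(185), np.int64(188)), (172, np.int64(184), np.int64(189)), (182, np.int64(182), np.int64(188)), (192, np.int64(181), np.int64(186)), (202, np.int64(179), np.int64(185)), (212, np.int64(178), np.int64(184)), (222, np.int64(177), np.int64(183)), (232, np.int64(175), np.int64(181)), (242, np.int64(174), np.int64(180)), (252, np.int64(172), np.int64(178)), (262, np.int64(171), np.int64(177))]
s1 130 223 338 [(223, np.int64(117), np.int64(118)), (233, np.int64(112), np.int64(121)), (243, np.int64(111), np.int64(119)), (253, np.int64(109), np.int64(129)), (263, np.int64(1
[... 2288 characters left out ...]
13), np.int64(522))]
s1 40 [(np.int64(400), np.int64(465)), (np.int64(512), np.int64(520))]
s1 48 [(np.int64(400), np.int64(464)), (np.int64(511), np.int64(519))]
s1 56 [(np.int64(400), np.int64(463)), (np.int64(509), np.int64(517))]
s1 64 [(np.int64(400), np.int64(461)), (np.int64(508), np.int64(516))]
s1 72 [(np.int64(400), np.int64(460)), (np.int64(504), np.int64(513))]
s1 80 [(np.int64(426), np.int64(433)), (np.int64(501), np.int64(509))]
s1 88 [(np.int64(425), np.int64(433)), (np.int64(500), np.int64(507))]
s1 96 [(np.int64(427), np.int64(434)), (np.int64(501), np.int64(509))]
s1 104 [(np.int64(429), np.int64(437)), (np.int64(504), np.int64(512))]
s1 112 [(np.int64(506), np.int64(514))]
```

View pics/z1.png

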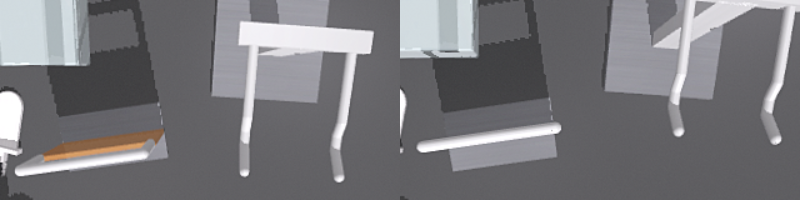

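The zoomed view shows the bar's clean edges, the prong tips at (244,176) and (339,181) in the left crop, and the trough bends at (243,142) and (333,150).

Run:
```python
from h import *
import pickle
np.set_printoptions(precision=4,suppress=True)
L=lambda n:pickle.load(open(n+'.pkl','rb'))
s0,s1=L('st0'),L('st1')
def line2(p0,p1): # 3D line from 2-pt image lines
    N=[];D=[]
    for f,p in((s0,p0),(s1,p1)):
        c,d=rays(f,p); n=np.cross(d[0],d[1]); n/=np.linalg.norm(n); N.append(n);D.append(n@c)
    d=np.cross(*N); d/=np.linalg.norm(d); d*=np.sign(d[1]+1e-3*d[0]) if abs(d[1])>abs(d[0]) else np.sign(d[0])
    X=np.linalg.lstsq(np.array(N),np.array(D),rcond=None)[0]; return X,d
# bar centre rows
X,d=line2([(192,183),(262,173.6)],[(234,116.8),(334,102.3)])
print('bar dir',d,'yaw',np.arctan2(d[1],d[0])-np.pi/2)
for nm,f,ends in(('s0',s0,[(162,186.5)]),('s1',s1,[(221.5,118.5),(339.5,101.5)])):
    for e in ends:
        c,r=rays(f,e); r=r[0]; A=np.c_[d,-r]; k=np.linalg.lstsq(A,c-X,rcond=None)[0]; print(nm,'end',X+k[0]*d)
for nm,a,b in(('L',[(348.5,132),(345.5,156)],[(438,40),(433,64)]),):pass
T=tri([s0,s1],[(345,187),(430.5,104)]),tri([s0,s1],[(420.5,191),(509,110)])
Q=tri([s0,s1],[(345,166),(429,85)]),tri([s0,s1],[(418,168),(503.5,86.5)])
print('tips',*T,'trough',*Q)
for nm,p,q in(('Rprong',[(430,100),(423,148)],[(520,16),(512,64)]),):
    X,d=line2(p,q); print(nm,d,[X+((x-X[0])/d[0])*d for x in(.55,.58)])
for u,v in ((345,166),(418,168)): print('pl',onplane(s0,(u,v),.196))
for u,v in ((429,85),(503.5,86.5)): print('pl',onplane(s1,(u,v),.196))
print('prong at z.2',onplane(s0,[(430,100),(423.5,144),(348.5,136),(346.3,150)],.2),onplane(s1,[(520,16),(513,60)],.2))
# sheet foot / post
```

```text
bar dir [-0.135   0.9904 -0.0297] yaw 0.1355172790191408
s0 end [ 0.472  -0.117   0.1492]
s1 end [ 0.4717 -0.1148  0.1491]
s1 end [ 0.4897 -0.2471  0.1531]
tips [ 0.4871 -0.3296  0.2107] [ 0.4829 -0.4056  0.2119] trough [ 0.5054 -0.3308  0.197 ] [ 0.5045 -0.4044  0.2   ]
Rprong [ 0.9953 -0.0859 -0.0442] [array([ 0.55  , -0.4102,  0.2014]), array([ 0.58  , -0.4127,  0.2001])]
pl [[ 0.5051 -0.331   0.196 ]]
pl [[ 0.503  -0.4065  0.196 ]]
pl [[ 0.5056 -0.331   0.196 ]]
pl [[ 0.5054 -0.4057  0.196 ]]
prong at z.2 [[ 0.5708 -0.4121  0.2   ]
 [ 0.5281 -0.4089  0.2   ]
 [ 0.5359 -0.3335  0.2   ]
 [ 0.522  -0.3317  0.2   ]] [[ 0.5693 -0.4121  0.2   ]
 [ 0.5298 -0.41    0.2   ]]
```

Bar centre is at (0.481,-0.181,0.151) with yaw 0.136, and the hook trough is at about (0.507,-0.368) with stand yaw of about -0.07. I'll grasp the shield now.

Run:
```python
from h import *
np.set_printoptions(precision=4,suppress=True)
B=np.array([.4807,-.181,.151])
for base in (0,np.pi,-np.pi):
    q=solver.ik(B+[0,0,.1],down(base+.1355)); print(base,q, solver.ik([.507,-.368,.23],down(base-.07)), solver.ik([.39,-.36,.23],down(base-.07)))
yaw=.1355 if abs(solver.ik(B+[0,0,.1],down(.1355))[6])<2.2 else .1355+np.pi
ctrl.reach(B+[0,0,.12],down(yaw)); ctrl.move_straight(B+[0,0,.005],feed=.1)
ctrl.close(80); s=readout.sense(); print(s['finger_gap'],s['grasp_force'],s['ft_force'],s['tcp_pos'],yaw)
ctrl.move_straight(B+[0,0,.005+.079],feed=.08); s=readout.sense(); print(s['finger_gap'],s['grasp_force'],s['ft_force'],s['time_s'])
f=grab('wrist'); save(f,'held',scale=1); f=grab('side'); save(f,'held_s',(280,100,460,280),2)
```

```text
0 [ 0.8102  0.1324 -0.5805  1.7335  0.0752  1.2979  0.3489] [ 0.9039  0.3871 -0.4542  1.474   0.1718  1.32    0.3663] [ 0.8574  0.1534 -0.2177  1.7379  0.0347  1.254   0.5613]
3.141592653589793 [-0.7934  0.1317  1.1667  1.8035 -0.126   1.2882 -2.6006] [ 0.2931  0.3554  0.3365  1.5113 -0.1197  1.2952 -2.5689] [ 0.7183  0.145  -0.0647  1.7453  0.0098  1.2516 -2.5604]
-3.141592653589793 [-0.7934  0.1317  1.1667  1.8035 -0.126   1.2882 -2.6006] [ 0.2931  0.3554  0.3365  1.5113 -0.1197  1.2952 -2.5689] [ 0.7183  0.145  -0.0647  1.7453  0.0098  1.2516 -2.5604]
0.007390339410252316 77.99590945243835 [ 0.6415 -0.335   1.8091] [ 0.481  -0.181   0.1562] 0.1355
0.0069524787032468165 77.89679646492004 [ 0.3276 -0.5495 -3.572 ] 11.8417
```

Run:
```python
from h import *
np.set_printoptions(precision=4,suppress=True)
H=np.array([.507,-.368,0]); x=np.array([np.cos(.07),-np.sin(.07),0])
Z=lambda zb: np.array([0,0,zb+.005])
q=down(-.07)
def st(t): s=readout.sense(); print(t,s['finger_gap'],s['ft_force'],s['tcp_pos'],s['time_s'])
ctrl.move_straight(H-.12*x+Z(.229),rot=q,feed=.12); st('pre'); ctrl.pause(.4)
f=grab('side'); save(f,'pre_s',(300,80,500,260),3)
ctrl.move_straight(H+Z(.229),feed=.06); st('over')
for z in (.220,.213,.209,.206,.204,.202):
    ctrl.move_straight(H+Z(z),feed=.04); st(z)
    if abs(readout.sense()['ft_force'][2])<1: break
f=grab('side'); save(f,'over_s',(300,80,500,260),3)
```

```text
pre 0.00765168855630644 [ 0.3192 -0.3029 -3.0976] [ 0.3877 -0.359   0.234 ] 13.775
over 0.0073027746607369146 [-0.0585  0.1172 -4.6608] [ 0.5068 -0.3681  0.2341] 16.375
0.22 0.007311853805378303 [ 0.769  -0.4632 -3.9086] [ 0.5068 -0.3679  0.2245] 16.75
0.213 0.00766350371217903 [-0.6244  0.3887 -3.8194] [ 0.5068 -0.3679  0.2176] 17.075
0.209 0.007089125862563489 [-0.9721  1.1404 -3.8816] [ 0.5069 -0.3679  0.2137] 17.325
0.206 0.007141064457467215 [-0.4523  0.4587 -4.1835] [ 0.5069 -0.3679  0.2108] 17.575
0.204 0.007132288746533297 [ 0.2501  0.209  -5.0848] [ 0.507  -0.368   0.2089] 17.825
0.202 0.007120089560030504 [ 3.1476 -1.7164 -2.7428] [ 0.5076 -0.3681  0.2074] 18.075
```

View pics/over_s.png

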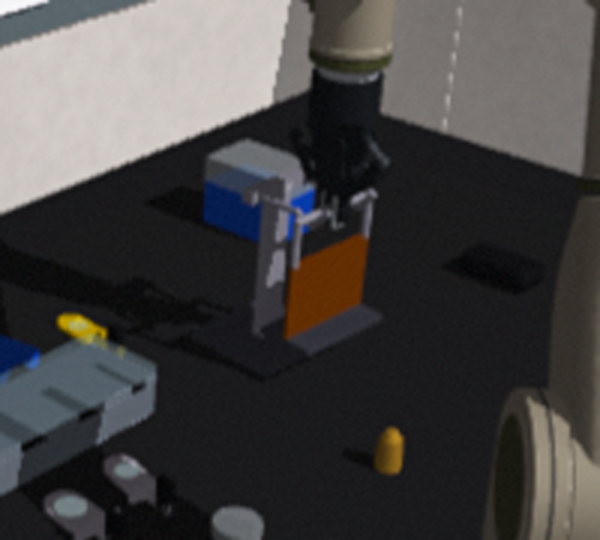

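The side view shows the bar over both prongs with the sheet upright below, and contact is beginning on the tip side. I'll lower a little further with a small +x shift and release.

Run:
```python
from look import *
np.set_printoptions(precision=4,suppress=True)
def st(t): s=readout.sense(); print(t,s['finger_gap'],s['ft_force'],s['tcp_pos'],s['time_s'])
p=readout.sense()['tcp_pos']
for k in range(3):
    p=p+[.0012,0,-.001]; ctrl.move_straight(p,feed=.03); st(k)
    if readout.sense()['ft_force'][2]>0: break
ctrl.open_gripper(); ctrl.pause(.5); st('open')
ctrl.move_straight(p+[0,0,.10],feed=.1); ctrl.pause(.5)
f=grab('side'); save(f,'hung',(300,80,500,260),2)
m=look('hg',[(.44,-.33,.42)]); cv2.imwrite('pics/hg.png',np.hstack([cv2.imread('pics/hung.png'),m[0][20:380,180:560]]))
```

```text
0 0.00707458203744809 [ 0.2826 -0.3509  0.6452] [ 0.5088 -0.3682  0.2067] 18.375
open 0.08519266540546681 [0.3371 1.5695 0.1045] [ 0.5088 -0.3681  0.2064] 19.6083
```

View pics/hg.png

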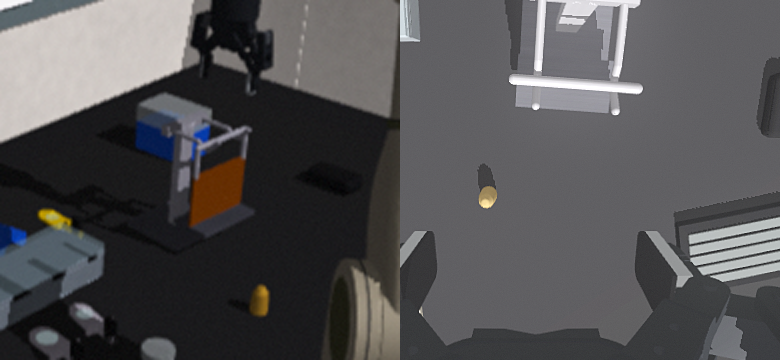

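Run:
```python
from h import *
import pickle
np.set_printoptions(precision=4,suppress=True)
L=lambda n:pickle.load(open(n+'.pkl','rb'))
A=[]
for n,(u,v) in (('ch0',(188,125)),('ch1',(267,423-300))):
    im=L(n)['img']; A.append(cv2.resize(im[int(v/.75)-150:int(v/.75)+80,int(u/.75)-170:int(u/.75)+200],(740,460))[...,::-1] if 0 else im[max(0,int(v/.75)-150):int(v/.75)+70,int(u/.75)-150:int(u/.75)+170][...,::-1])
    print(n,max(0,int(v/.75)-150),int(u/.75)-150)
h=min(a.shape[0] for a in A)
cv2.imwrite('pics/sl.png',cv2.resize(np.hstack([a[:h] for a in A]),None,fx=1.25,fy=1.25,interpolation=cv2.INTER_CUBIC))
```

```text
ch0 16 100
ch1 14 206
```

View pics/sl.png

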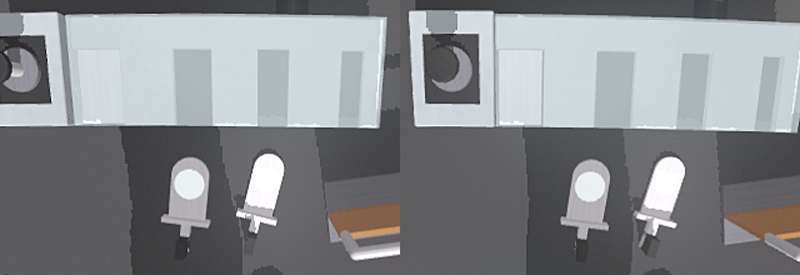

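The shield hangs in the trough on both prongs (bar in the right view at (575,84)). The zoom shows the changer's front edge at rows 126–130. The bays are centred at 100, 193, 273 and 352 in the left crop. Slider A is at (190,190) and slider B at (262,190). Next I'll work out the changer and slider geometry.

```bash
cat > geo.py <<'E'
from h import *
def sliders(f,box=None):
    """white/grey blobs on bench, in image; returns blade rect in world z=.006"""
    im=f['img'].astype(int); mn=im.min(2); m=((mn>118)&(im.max(2)-mn<40)).astype(np.uint8)
    m=cv2.morphologyEx(m,cv2.MORPH_CLOSE,np.ones((3,3)))
    n,l,s,c=cv2.connectedComponentsWithStats(m); out=[]
    for i in range(1,n):
        if not 150<s[i,4]<6000: continue
        X=onplane(f,c[i],.006)[0]
        if not(.38<X[0]<.57 and -.16<X[1]<.2): continue
        cs,_=cv2.findContours((l==i).astype(np.uint8),cv2.RETR_EXTERNAL,cv2.CHAIN_APPROX_NONE)
        P=onplane(f,max(cs,key=len)[:,0].astype(float),.006)[:,:2]
        out.append((X,P,c[i],s[i,4]))
    return out
E
python3 - <<'E'
from geo import *
import pickle
np.set_printoptions(precision=4,suppress=True)
L=lambda n:pickle.load(open(n+'.pkl','rb'))
for n,c0,c1 in(('ch0',160,395),('ch1',290,500)):
    f=L(n); g=cv2.GaussianBlur(cv2.cvtColor(f['img'],cv2.COLOR_RGB2GRAY),(3,3),0).astype(float)
    uv=[]
    for u in range(c0,c1,6):
        col=np.diff(g[100:135,u]); k=col.argmin(); uv.append((u,100+k+.5))
    P=onplane(f,uv,.062)[:,:2]; 
    for _ in range(3):
        a=np.polyfit(P[:,1],P[:,0],1); r=P[:,0]-np.polyval(a,P[:,1]); P=P[abs(r)<max(.0008,2*r.std())]
    print(n,'face x=',a,'rms',r.std(),len(P),uv[::12])
    # profile along slots mid-depth
    v=85; row=g[v]; e=[(u,int(row[u+1]-row[u-1])) for u in range(150 if n=='ch0' else 270,420 if n=='ch0' else 530) if abs(row[u+1]-row[u-1])>14]; print(n,e)
    for X,P,c,A in sliders(f):
        (cx,cy),(w,h),ang=cv2.minAreaRect((P*1000).astype(np.float32)); print('  blob',X,c,A,(w,h),ang)
E
```

```text
ch0 face x= [0.017  0.5729] rms 0.0003695374498491057 38 [(160, np.float64(115.5)), (232, np.float64(115.5)), (304, np.float64(116.5)), (376, np.float64(117.5))]
ch0 [(150, -46), (151, -54), (152, -30), (155, 18), (156, 53), (157, 52), (158, 16), (239, -21), (240, -20), (268, 19), (269, 27), (270, 17), (305, -24), (306, -28), (330, 27), (331, 20), (371, -21), (372, -25), (388, 21), (389, 18), (401, 17), (403, -34), (404, -50), (405, -78), (406, -64)]
  blob [ 0.4972 -0.0437  0.006 ] [309.9924 169.2502] 1443 (47.18431091308594, 93.02481079101562) 82.01080322265625
  blob [0.4934 0.0412 0.006 ] [250.392  172.1671] 1694 (55.25591278076172, 91.99623107910156) 87.67613983154297
ch1 face x= [0.0159 0.5725] rms 0.0003567060765822437 35 [(290, np.float64(114.5)), (362, np.float64(115.5)), (434, np.float64(117.5))]
ch1 [(270, 92), (271, 31), (279, -16), (280, -46), (281, -30), (283, 23), (284, 25), (285, 28), (318, -25), (319, -25), (321, 25), (361, -17), (362, -26), (363, -16), (391, 19), (392, 22), (428, -15), (429, -26), (430, -18), (450, 19), (451, 16), (493, -26), (494, -20), (506, 20), (507, 15), (520, 15), (521, 17), (523, -35), (524, -22), (527, -19), (528, -71), (529, -74)]
  blob [ 0.4958 -0.043   0.006 ] [414.9247 170.2009] 1513 (51.5999641418457, 106.98834991455078) 86.1760482788086
  blob [0.4934 0.0412 0.006 ] [355.9508 171.9057] 1686 (92.70848083496094, 55.143253326416016) 0.8124434351921082
  blob [ 0.4499 -0.1362  0.006 ] [474.9434 200.8711] 318 (51.74598693847656, 25.49806785583496) 62.28696823120117
```

Run:
```python
from geo import *
import pickle
np.set_printoptions(precision=4,suppress=True)
L=lambda n:pickle.load(open(n+'.pkl','rb'))
a,b=L('ch0'),L('ch1')
E={'34l':(239.5,362),'34r':(269,391.5),'26l':(305.5,429),'26r':(330.5,450.5),'18l':(371.6,493.5),'18r':(388.5,506.5),'end':(405,528.6)}
for k,(u,v) in E.items():
    X=tri([a,b],[(u,85),(v,85)]); print(k,X,'z.05',onplane(a,(u,85),.05)[0],onplane(b,(v,85),.05)[0],'z.062',onplane(a,(u,85),.062)[0][1],onplane(b,(v,85),.062)[0][1])
for n,f,us in(('ch0',a,(157,)),('ch1',b,(284,320))):
    print(n,onplane(f,[(u,85) for u in us],.046))
s=L('scene0');d=L('side0')
f=b; g=cv2.cvtColor(f['img'],cv2.COLOR_RGB2GRAY)
# plunger cap: dark blob in ch0/ch1 near projection
for n,f in(('ch0',a),('ch1',b),('tr0',L('tr0'))): print(n,proj(f,[.625,.174,.123]))
cv2.imwrite('pics/pl.png',np.hstack([cv2.resize(x['img'][20:140,u:u+130][...,::-1],None,fx=3,fy=3) for x,u in((a,50),(b,180))]))
```

```text
34l [0.6099 0.0414 0.0456] z.05 [0.6099 0.0405 0.05  ] [0.6093 0.042  0.05  ] z.062 0.03789555635606923 0.04358893242625856
34r [0.6098 0.0052 0.0455] z.05 [0.6096 0.0046 0.05  ] [0.6095 0.0061 0.05  ] z.062 0.0029941435362961857 0.008710107233526831
26l [ 0.6096 -0.0397  0.0505] z.05 [ 0.6093 -0.0397  0.05  ] [ 0.6099 -0.0399  0.05  ] z.062 -0.040005969063053926 -0.03598620366131179
26r [ 0.6102 -0.0704  0.0399] z.05 [ 0.6092 -0.0699  0.05  ] [ 0.6102 -0.0665  0.05  ] z.062 -0.06942377880661607 -0.06186806444866329
18l [ 0.61   -0.1195  0.0521] z.05 [ 0.6093 -0.1198  0.05  ] [ 0.611  -0.1205  0.05  ] z.062 -0.11788827290025866 -0.11440296434378915
18r [ 0.6109 -0.1424  0.0405] z.05 [ 0.6094 -0.1404  0.05  ] [ 0.6113 -0.1371  0.05  ] z.062 -0.13790133368514534 -0.130535866525968
end [ 0.61   -0.157   0.0641] z.05 [ 0.6095 -0.1606  0.05  ] [ 0.612  -0.1657  0.05  ] z.062 -0.1575136031310725 -0.15828700980585664
ch0 [[0.6119 0.1443 0.046 ]]
ch1 [[0.6098 0.1368 0.046 ]
 [0.6095 0.0928 0.046 ]]
ch0 [[94.0951 68.986 ]]
ch1 [[239.2844  65.3674]]
tr0 [[422.7163  53.1107]]
```

View pics/pl.png

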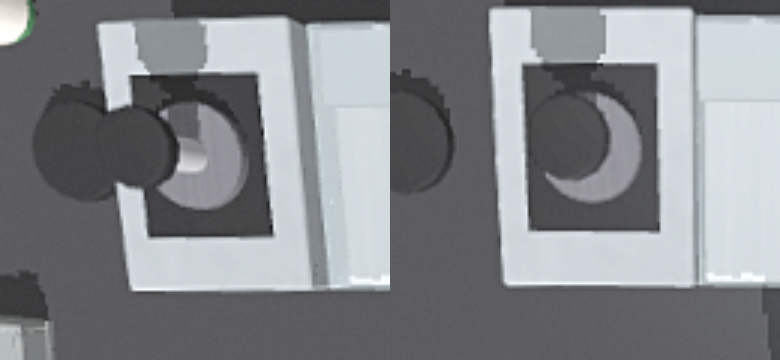

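The cap-top centres lie at (137,146) in the left crop and (180,136) in the right crop. Both agree with the triangulated (0.625,0.173,0.122). Now I'll push the plunger.

Run:
```python
from look import *
np.set_printoptions(precision=4,suppress=True)
p=np.array([.6245,.1725,.19]); q=down(-np.pi/2)
ctrl.close(40)
ctrl.reach([.55,.05,.33],q); ctrl.reach(p,q); ctrl.move_straight(p+[0,0,-.035],feed=.1)
f0=readout.sense()['ft_force'][2]; z=.150
while z>.108:
    ctrl.move_straight([p[0],p[1],z],feed=.05); s=readout.sense(); F=s['ft_force'][2]-f0; print(round(z,4),s['tcp_pos'][2].round(4),F.round(2))
    if F>22: break
    z-=.004 if z>.122 else .0015
ctrl.pause(.5); s=readout.sense(); print(s['tcp_pos'],s['ft_force'])
ctrl.move_straight(p+[0,0,.02],feed=.1); ctrl.pause(.3)
ctrl.reach([.52,.10,.36],q); ctrl.open_gripper()
m=look('ej',[(.52,.10,.36),(.50,.03,.33)]); cv2.imwrite('pics/ej.png',np.vstack([x[20:260,130:560] for x in m])); print(readout.sense()['time_s'])
```

```text
0.15 0.1501 -0.11
0.146 0.1464 3.26
0.142 0.1424 4.18
0.138 0.1384 5.02
0.134 0.1346 6.83
0.13 0.1307 7.77
0.126 0.1268 7.54
0.122 0.123 8.59
0.1205 0.1216 9.71
0.119 0.1201 9.02
0.1175 0.1187 10.21
0.116 0.1181 17.39
0.1145 0.118 27.52
[0.6249 0.1728 0.118 ] [-9.4973 -4.0622 28.1035]
34.6333
```

View pics/ej.png

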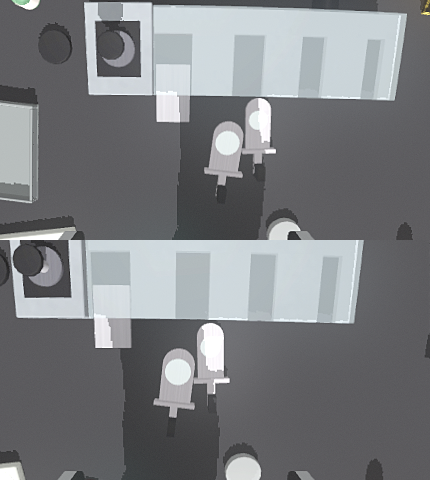

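The stop was reached and the plunger came back up. The blank now stands out at (172,105). The narrow slider has been knocked and now sits beside the wide one, at (258,128) against (228,150). Blank first, with the tray found from the wrist view.

Run:
```python
from geo import *
import pickle
np.set_printoptions(precision=4,suppress=True)
f=pickle.load(open('tr0.pkl','rb')); 
print(proj(f,[[.5,.395,.004],[.43,.32,.022],[.57,.32,.022],[.57,.47,.022]]))
im=f['img'].astype(int); mn=im.min(2); m=((mn>105)&(mn<215)&(im.max(2)-mn<40)).astype(np.uint8); m=cv2.morphologyEx(m,cv2.MORPH_CLOSE,np.ones((5,5)))
n,l,s,c=cv2.connectedComponentsWithStats(m)
for i in range(1,n):
    if s[i,4]>1500:
        cs,_=cv2.findContours((l==i).astype(np.uint8),0,1); R=cv2.boxPoints(cv2.minAreaRect(max(cs,key=len))); P=onplane(f,R,.022); print(s[i],c[i],P[:,:2].tolist(),P.mean(0))
e=pickle.load(open('ej0.pkl','rb')); e1=pickle.load(open('ej1.pkl','rb'))
# blank front corners (picture px -> image)
print('blank',onplane(e,[(156+130,122+20),(189+130,122+20)],.046),onplane(e1,[(97+130,348-240+20),(130+130,347-240+20)],.046), tri([e,e1],[(172.5+130,142),(113.5+130,127.5)]))
for f in(e,e1):
    for X,P,c,A in sliders(f): print(X,c,A)
```

```text
[[254.2652 148.2706]
 [301.8875 193.8586]
 [300.6199 102.1541]
 [199.7327 103.1643]]
[  369    12   271   178 23926] [518.4782  80.5354] [[0.6904556723481838, 0.22356458676853702], [0.7087843430631721, -0.18266495644487118], [0.43872438741977027, -0.24584609085072884], [0.43585771235525217, 0.21283596842563396]] [0.5685 0.002  0.022 ]
[  206    97   185   235 23781] [290.1548 215.8909] [[0.5689017978488351, 0.49484690571200746], [0.6259893855960782, 0.26329256692401487], [0.22078226084323266, 0.13942528880337446], [0.13187873266437733, 0.4205963405625398]] [0.3869 0.3295 0.022 ]
[   0  226   47  144 4420] [ 16.8581 294.0566] [[0.3747887230401411, 0.8430501518285579], [0.3754214013819417, 0.7550825947382747], [0.07259973179409651, 0.8342983813963873], [0.06439345497504534, 0.9407953252884532]] [0.2218 0.8433 0.022 ]
[  86  336   57   47 1884] [113.474  358.7845] [[0.14125597453792405, 0.733464341453232], [0.16592724453538604, 0.6318400115952907], [0.07137386976990295, 0.6332311471173027], [0.042755783798560265, 0.7401642704182867]] [0.1053 0.6847 0.022 ]
blank [[0.5401 0.137  0.046 ]
 [0.54   0.0951 0.046 ]] [[0.5402 0.1347 0.046 ]
 [0.5412 0.0957 0.046 ]] [0.54   0.1161 0.0418]
[0.5092 0.0216 0.006 ] [322.3885 149.7491] 3694
```

Run:
```python
from look import *
np.set_printoptions(precision=4,suppress=True)
c1=pickle.load(open('ch1.pkl','rb'))
P=onplane(c1,np.array([(42,88),(126,94),(125,167),(45,159)])/.75,.022); T=P.mean(0); ty=P[0]-P[1]; tyaw=np.arctan2(-ty[0],ty[1]); print(P,T,tyaw)
T[:2]=(T[:2]+[.4985,.3945])/2
def st(t): s=readout.sense(); print(t,s['finger_gap'],s['grasp_force'],s['ft_force'],s['tcp_pos'],s['time_s'])
q=down(-np.pi/2-.0165); g=np.array([.5545,.1158,.063])
ctrl.reach(g+[0,0,.09],q); ctrl.move_straight(g,feed=.1); st('a')
ctrl.close(60); st('closed')
ctrl.move_straight(g+[-.055,.0009,.0],feed=.06); st('out')
ctrl.move_straight(g+[-.055,.0009,.08],feed=.12); st('up')
qt=down(-np.pi/2-.09)
ctrl.move_straight([T[0],T[1],.143],rot=qt,feed=.15); st('over')
ctrl.move_straight([T[0],T[1],.05],feed=.1); ctrl.move_straight([T[0],T[1],.0305],feed=.03); st('low')
ctrl.open_gripper(); ctrl.pause(.2); ctrl.move_straight([T[0],T[1],.2],feed=.15)
ims=look('bl',[(.45,.33,.36),(.46,.03,.34),(.46,-.03,.34)])
cv2.imwrite('pics/bl.png',np.vstack([np.hstack(ims[:1]+[cv2.resize(ims[0][:1,:1],(160,400))]),np.hstack(ims[1:])[:200,:800]])[:600]) if 0 else cv2.imwrite('pics/bl.png',np.vstack([ims[0][:290,:600],ims[1][:290,:600]]))
st('')
```

```text
[[0.5751 0.4529 0.022 ]
 [0.5613 0.296  0.022 ]
 [0.4232 0.3143 0.022 ]
 [0.4394 0.4748 0.022 ]] [0.4997 0.3845 0.022 ] -0.08823542743886459
a 0.08555169506396797 0.0 [0.4301 0.4367 0.0428] [0.555  0.116  0.0636] 36.5167
closed 0.039949337869066154 60.007107853889465 [-2.1295  0.0792  5.9792] [0.5547 0.1158 0.0634] 37.0
out 0.04012821545703228 60.37517309188843 [ 0.5712 -0.4099 -0.578 ] [0.4998 0.1167 0.063 ] 38.0667
up 0.03987638078015192 60.40448784828186 [ 0.1574  1.1743 -1.8779] [0.4991 0.1165 0.1424] 38.8833
over 0.03963338965702821 60.40989875793457 [ 0.7672  0.1532 -1.1063] [0.4993 0.3889 0.1429] 40.85
low 0.03954256788254503 60.40369391441345 [-0.8554  0.0688 -1.4348] [0.4992 0.3896 0.0306] 42.7333
 0.08562466829674524 0.0 [1.1522 0.2124 0.3051] [ 0.46   -0.0293  0.34  ] 48.025
```

View pics/bl.png

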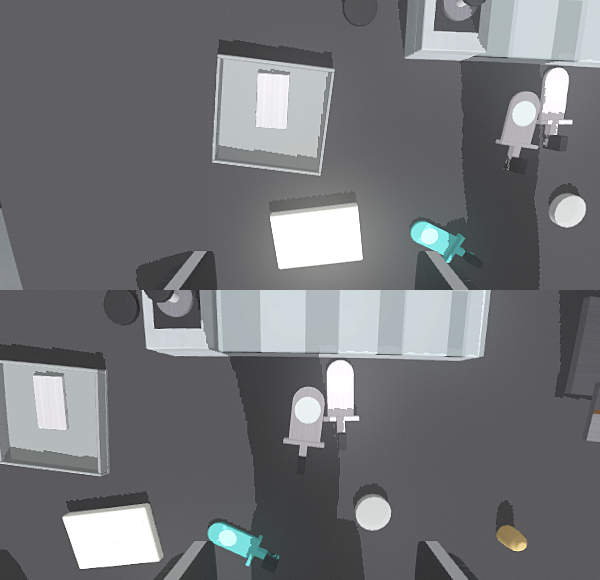

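The blank lies flat in the tray (272,100). In the lower view slider 42 has its shoulder at (283,440)–(324,447), nose at (313,388) and tab at (301,465). Slider 34 has its nose at (340,361), shoulder right end at (359,419) and tab at (342,440).

Run:
```python
from geo import *
import pickle
np.set_printoptions(precision=4,suppress=True)
f=pickle.load(open('bl1.pkl','rb')); f2=pickle.load(open('bl2.pkl','rb'))
o=np.array([0,290])
def p(l,z): return onplane(f,np.array(l,float)-o,z)[:,:2]
sh=p([(283,439),(324.5,446)],.016); n=p([(313,387)],.006)[0]; disc=p([(307,410)],.006)[0]
print('A sh',sh,np.linalg.norm(sh[0]-sh[1]),'nose',n,'disc',disc)
d=sh[0]-sh[1]; print('yaw sh',np.arctan2(-d[0],d[1]),'yaw axis',np.arctan2(*(n-sh.mean(0))[::-1]),np.linalg.norm(n-sh.mean(0)))
print('A tab click',p([(301,464)],.03))
nB=p([(340,360)],.006)[0]; shB=p([(322,418),(359,418)],.016); d=shB[0]-shB[1]
print('B sh',shB,np.linalg.norm(d),'nose',nB,'yaw',np.arctan2(-d[0],d[1]),np.arctan2(*(nB-shB.mean(0))[::-1]),'tab',p([(341.5,440)],.03))
# crops enhanced
A=[]
for g in(f,f2):
    c=proj(g,[.49,.02,.01])[0].astype(int); im=g['img'][c[1]-60:c[1]+60,c[0]-65:c[0]+65]; A.append(cv2.resize(im,None,fx=3,fy=3,interpolation=cv2.INTER_CUBIC)); print(c)
A=np.hstack(A)[...,::-1]; cv2.imwrite('pics/ab.png',(255*(A/255.)**.6).astype(np.uint8))
```

```text
A sh [[0.4699 0.0728]
 [0.4607 0.0185]] 0.05506625543728314 nose [0.5356 0.0336] disc [0.5066 0.0415]
yaw sh -0.1683665072443745 yaw axis -0.1704578717828758 0.0713766966254383
A tab click [[0.4395 0.0491]]
B sh [[ 0.4969  0.022 ]
 [ 0.497  -0.0256]] 0.047640517680567124 nose [ 0.5688 -0.0006] yaw 0.0018092298964228828 0.016429995555955423 tab [[ 0.4705 -0.0026]]
[323 133]
[277 133]
```

View pics/ab.png

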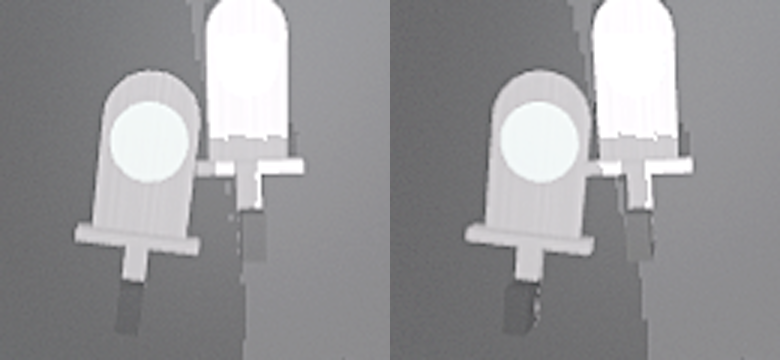

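The zoom is clear. Slider 42's tab top is at (129,307), or (128,308) in the second crop. Slider 34's tab top is at (254,236), or (247,234). I'll triangulate slider 42's tab, grasp it and insert it.

```bash
cat > ins.py <<'E'
from look import *
np.set_printoptions(precision=4,suppress=True)
TH=-.0165; XA=np.array([np.cos(TH),np.sin(TH),0]); YA=np.array([-np.sin(TH),np.cos(TH),0]); QB=down(-np.pi/2+TH)
def st(t):
    s=readout.sense(); print(t,s['finger_gap'].round(4),s['ft_force'],s['tcp_pos'],round(s['time_s'],2)); return s
def pick(tab,yaw,z=.034):
    tab=np.r_[tab[:2],z]; ctrl.reach(tab+[0,0,.1],down(-np.pi/2+yaw)); ctrl.move_straight(tab,feed=.1); ctrl.close(70); st('closed')
    ctrl.move_straight(tab+[0,0,.08],feed=.1); st('lifted')
def insert(bay,z=.076,start=.115,end=.024):
    b=np.r_[bay[:2],z]
    ctrl.move_straight(b-start*XA+[0,0,.03],rot=QB,feed=.12); ctrl.move_straight(b-start*XA,feed=.06); ctrl.pause(.3); s0=st('pre')
    d=start; dy=0
    while d>end:
        d-=.006 if d>.036 else .002
        ctrl.move_straight(b-d*XA+dy*YA,feed=.05); s=readout.sense(); F=s['ft_force']-s0['ft_force']
        if abs(F).max()>2.5: print(round(d,3),F,s['tcp_pos'])
        if F@XA<-12: break
        if abs(F@YA)>4: dy+=.0007*np.sign(F@YA)
    return d
E
python3 - <<'E'
from ins import *
L=lambda n:pickle.load(open(n+'.pkl','rb')); f,g=L('bl1'),L('bl2')
A=tri([f,g],[(301,175.3),(254.7,175.7)]); B=tri([f,g],[(342.7,151.7),(294.3,151)]); print(A,B,onplane(f,(301,175.3),.036),onplane(g,(254.7,175.7),.036),onplane(f,(342.7,151.7),.036),onplane(g,(294.3,151),.036))
t=(onplane(f,(301,175.3),.036)+onplane(g,(254.7,175.7),.036))[0]/2
pick(t,-.17)
d=insert((.5746,.1158)); print('stopped',d); st('in')
f=grab('wrist'); save(f,'in42',(100,0,600,320),1.2); f=grab('scene'); save(f,'in42s',(200,150,380,330),2.5)
E
```

```text
[0.4374 0.0491 0.0296] [ 0.4701 -0.0034  0.0396] [[0.439  0.0488 0.036 ]] [[0.4385 0.0479 0.036 ]] [[ 0.4691 -0.0036  0.036 ]] [[ 0.47   -0.0031  0.036 ]]Traceback (most recent call last):
  File "<stdin>", line 5, in <module>
  File "ins.py", line 7, in pick
    tab=np.r_[tab[:2],z]; ctrl.reach(tab+[0,0,.1],down(-np.pi/2+yaw)); ctrl.move_straight(tab,feed=.1); ctrl.close(70); st('closed')
                                                                                                                        ~~^^^^^^^^^^
  File "ins.py", line 5, in st
    s=readout.sense(); print(t,s['finger_gap'].round(4),s['ft_force'],s['tcp_pos'],round(s['time_s'],2)); return s
                               ^^^^^^^^^^^^^^^^^^^^^
AttributeError: 'float' object has no attribute 'round'
```

```bash
sed -i "s/s\['finger_gap'\].round(4)/round(s['finger_gap'],4)/" ins.py
python3 - <<'E'
from ins import *
s=st('closed'); p=s['tcp_pos']; print(s['grasp_force'])
ctrl.move_straight([p[0],p[1],.114],feed=.1); st('lifted')
d=insert((.5746,.1158)); print('stopped',d); st('in')
f=grab('wrist'); save(f,'in42',(100,0,600,320),1.2); f=grab('scene'); save(f,'in42s',(200,150,380,330),2.5)
E
```

```text
closed 0.0082 [0.5404 0.2075 3.1612] [0.439  0.0484 0.0342] 50.75
69.44761647057021
lifted 0.0085 [-0.1219 -0.8966 -0.7545] [0.4386 0.0483 0.1134] 51.7
pre 0.0087 [-0.0181  0.2153 -0.8608] [0.4598 0.1177 0.0762] 53.41
0.027 [-6.1358 -0.8825  2.0348] [0.5463 0.1164 0.0756]
0.025 [-14.0848  -0.3546   7.0603] [0.5464 0.1164 0.075 ]
stopped 0.024999999999999967
in 0.0087 [-14.1029  -0.1393   6.1995] [0.5464 0.1164 0.075 ] 57.89
```

Inserted until the shoulder met the face, with no side force. I'll release, then find slider 34 again by code.

Run:
```python
from ins import *
from geo import sliders
p=readout.sense()['tcp_pos']; ctrl.open_gripper(); ctrl.pause(.2); ctrl.move_straight(p+[0,0,.1],feed=.15)
for i,q in enumerate([(.46,.03,.34),(.46,-.03,.34)]):
    look('b%d_'%i,[q]); f=pickle.load(open('b%d_0.pkl'%i,'rb'))
    for X,P,c,A in sliders(f):
        (cx,cy),(w,h),a=cv2.minAreaRect((P*1000).astype(np.float32)); print(X,c.round(1),A,(cx,cy),(w,h),a,'minx',P[:,0].min(),'maxx',P[:,0].max(),'y',P[:,1].min(),P[:,1].max())
    # difference from earlier same-pose frame around B
    g=pickle.load(open('bl%d.pkl'%(i+1),'rb')); D=cv2.absdiff(f['img'],g['img']).max(2); c=proj(f,[.50,-.005,.01])[0].astype(int)
    print('diff B region frac>40',(D[c[1]-55:c[1]+55,c[0]-12:c[0]+22]>40).mean(), 'proj face42 shoulder',proj(f,[.5721,.1156,.056]))
```

```text
[ 0.5256 -0.0078  0.006 ] [344.8 104.6] 1771 (521.5313720703125, -6.138095855712891) (91.09302520751953, 47.99420166015625) 24.212875366210938 minx 0.4774111230963559 maxx 0.566903444567481 y -0.04016003273300699 0.016620414985946026
diff B region frac>40 0.19572192513368983 proj face42 shoulder [[239.0217  62.5002]]
[ 0.5258 -0.0075  0.006 ] [298.4 104.9] 1731 (523.3363647460938, -11.193214416503906) (91.57508850097656, 47.52257537841797) 10.095242500305176 minx 0.4778622653150424 maxx 0.5675991059192518 y -0.03946603052410125 0.017133853388564785
diff B region frac>40 0.19973262032085562 proj face42 shoulder [[187.0326  63.8067]]
```

Run:
```python
from geo import *
import pickle
A=[]
for n in('b0_0','b1_0'):
    f=pickle.load(open(n+'.pkl','rb')); c=proj(f,[.505,.03,.02])[0].astype(int); print(n,c); A.append(cv2.resize(f['img'][c[1]-65:c[1]+65,c[0]-65:c[0]+65],None,fx=3,fy=3,interpolation=cv2.INTER_CUBIC))
A=np.hstack(A)[...,::-1]; cv2.imwrite('pics/b.png',(255*(A/255.)**.6).astype(np.uint8))
```

```text
b0_0 [315 121]
b1_0 [268 121]
```

View pics/b.png

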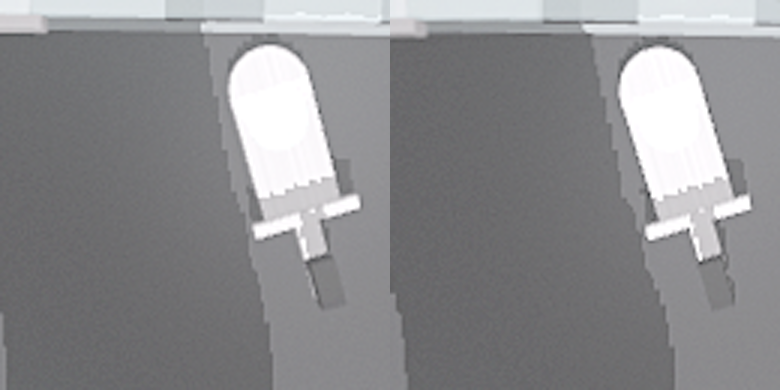

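Slider 34 now has its shoulder from (256,230) to (358,202) and its tab top at (325,283), or (715,284) in the second crop. The area is free around it.

Run:
```python
from ins import *
L=lambda n:pickle.load(open(n+'.pkl','rb')); f,g=L('b0_0'),L('b1_0')
o1=np.array([250,56]);o2=np.array([203,56])
a=np.array([325,283])/3+o1; b=np.array([715-390,284])/3+o2
P1,P2=onplane(f,a,.036)[0],onplane(g,b,.036)[0]; print(tri([f,g],[a,b]),P1,P2)
s1=onplane(f,np.array([(256,230),(358,202)])/3+o1,.016); s2=onplane(g,np.array([(258,233),(359,203)])/3+o2,.016)
ya=[]
for s in(s1,s2): d=s[0]-s[1]; ya.append(np.arctan2(-d[0],d[1])); print(np.linalg.norm(d),ya[-1],s.mean(0))
pick((P1+P2)/2,np.mean(ya))
d=insert((.5731,.0239)); print('stopped',d); s=st('in')
```

```text
[ 0.4694 -0.0243  0.0285] [ 0.4704 -0.0234  0.036 ] [ 0.4704 -0.0244  0.036 ]
0.04502086651849483 0.26787362930945036 [ 0.4964 -0.0172  0.016 ]
0.04524370559401687 0.28406675189513536 [ 0.496  -0.0171  0.016 ]
closed 0.0083 [-1.1034  1.167   4.3084] [ 0.4705 -0.0239  0.0342] 64.28
lifted 0.0095 [ 0.4316 -0.9682 -0.7107] [ 0.4699 -0.0239  0.1134] 65.23
pre 0.0088 [-0.1376  0.2718 -0.2058] [0.4583 0.0258 0.0763] 66.77
0.029 [-3.9346  0.2689  0.209 ] [0.5433 0.0245 0.0757]
0.027 [-14.3085   0.3165   5.5941] [0.5435 0.0244 0.0752]
stopped 0.02699999999999997
in 0.0087 [-14.4461   0.5884   5.3882] [0.5435 0.0244 0.0752] 71.0
```

Run:
```python
from ins import *
p=readout.sense()['tcp_pos']; ctrl.open_gripper(); ctrl.pause(.2); ctrl.move_straight(p+[0,0,.1],feed=.15)
look('e',[(.46,.07,.34)]); f=pickle.load(open('e0.pkl','rb')); g=cv2.cvtColor(f['img'],cv2.COLOR_RGB2GRAY).astype(int)
for nm,y0,w in(('42',.1156,.054),('34',.0239,.046)):
    for off in(-w/2+.005,-.012,.012,w/2-.005,w/2+.006):
        y=y0+off; fx=.5727+.0165*y; uv=proj(f,[[fx-x/1000,y,.058] for x in range(-3,16)])
        print(nm,round(off,3),[int(g[int(round(v)),int(round(u))]) for u,v in uv])
c=proj(f,[.6245,.1725,.123])[0].round().astype(int); d=proj(f,[.6245,.1725,.093])[0].round().astype(int); print('plunger',c,g[c[1]-2:c[1]+3,c[0]].tolist(),d)
look('h',[(.44,-.33,.42)]); h=pickle.load(open('h0.pkl','rb'))['img']; k=pickle.load(open('hg0.pkl','rb'))['img']; D=cv2.absdiff(h,k).max(2)
print('shield diff',(D[20:200,250:480]>40).mean()); print(readout.sense()['time_s'])
```

```text
42 -0.022 [217, 217, 223, 200, 177, 179, 182, 180, 161, 161, 135, 59, 68, 69, 71, 68, 70, 68, 70]
42 -0.012 [220, 219, 220, 193, 176, 178, 180, 180, 180, 162, 139, 57, 66, 68, 69, 69, 68, 69, 68]
42 0.012 [220, 221, 218, 186, 186, 175, 176, 178, 181, 150, 126, 68, 76, 80, 79, 78, 91, 92, 91]
42 0.022 [200, 202, 202, 180, 171, 173, 169, 169, 171, 123, 182, 76, 84, 89, 88, 86, 88, 87, 85]
42 0.033 [196, 196, 180, 178, 191, 196, 191, 193, 201, 125, 80, 85, 88, 89, 89, 85, 88, 86, 86]
34 -0.018 [191, 192, 195, 170, 252, 247, 246, 246, 245, 233, 122, 91, 99, 101, 100, 98, 98, 98, 99]
34 -0.012 [217, 218, 217, 212, 250, 246, 245, 246, 245, 230, 122, 93, 98, 100, 100, 101, 101, 99, 100]
34 0.012 [217, 219, 218, 191, 176, 179, 179, 179, 179, 162, 134, 67, 75, 77, 79, 78, 76, 78, 79]
34 0.018 [179, 178, 175, 172, 172, 179, 180, 181, 177, 147, 118, 70, 77, 79, 77, 77, 76, 78, 74]
34 0.029 [205, 205, 206, 201, 174, 108, 118, 120, 119, 91, 72, 76, 78, 75, 76, 76, 72, 76, 76]
plunger [200  -6] [50, 47, 49, 47, 51] [210   3]
shield diff 0.008381642512077295
75.725
```

Run:
```python
from ins import *
print(order.job_done()); st('end')
```

```text
the job is handed in; nothing more can be done
None
the job is handed in; nothing more can be done
```

The job is handed in, with no verdict returned: the shield hangs on both prongs, the plunger went to its stop and came back up, the blank lies flat in the tray, and the only two sliders I found (42 and 34 mm) are fully home in their bays.

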